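# Air gap on the lime keeper

## Task

Slide the lid with the orange pull shut until it goes tight against the black felt at the end of its keeper, then back it off about 30 mm so that the limes can breathe, and let go of it there. Leave the lid with the blue pull and the brown jarrito as they are.

Things in the scene. Friction and masses are not known exactly. Their poses are not given: they have to be found in the camera images.
- orange_pull (a point): Centre of the upright orange block (26 mm thick along the track, 60 across, 45 tall) fixed on the middle of a flat oak lid, 140 mm long, its top face 76 mm above the table; this point is 28 mm above that face, 17 mm below the block's top. x points along the track to the felt, z up. The lid starts 70 to 125 mm short of the felt, slides level with about 1 N and stays where left.
- orange_tight (a point): Fixed point of the orange pull's box (oak, 310 x 150 mm, rails 84 mm high): where orange_pull is when the lid just meets the felt (10 mm thick) on the end wall. x: along the track, shutting; z up. Beyond it the felt gives, 3 N at touch to 6 N at 8 mm, the dead stop; 2 mm in counts as tight. Let go, the lid springs back to this point. Backing off is along -x.
- blue_pull (a point): The same point on the blue pull of the second, equal box, which holds walnuts; its lid stands somewhere along its track and is to be left there. (A loose round orange silicone pot lid elsewhere on the table is not part of the job either.)
- jarrito: Loose brown glazed ceramic mug standing between the two boxes, 78 mm across its belly and 88 mm high, 0.25 kg, its handle reaching 62 mm out along its x; origin at the centre of its underside, z up. To be left standing where it is.

How it is judged (in metres and radians):
On the way:
1. the orange-pull lid is slid tight: pressed at least 2 mm into the felt (x of orange_pull in the frame of orange_tight above 0.002 m), for 0.1 s.
At the end, for the whole second after the job is handed in: After having been tight, the lid with the orange pull stands 15 to 45 mm back from where it just meets the felt and is let go; the blue pull is within 15 mm and the jarrito within 30 mm of where it began, the jarrito upright (x of orange_pull in the frame of orange_tight between -0.045 and -0.015 m and distance of blue_pull from where it was at the start of the episode below 0.015 m and distance of jarrito from where it was at the start of the episode below 0.03 m and angle between jarrito's own z axis and vertical below 0.3 rad); the robot touches nothing.
It fails at once if the blue-pull lid is moved by more than 15 mm (distance of blue_pull from where it was at the start of the episode above 0.015 m).
It fails at once if the jarrito is moved by more than 30 mm or tipped over (distance of jarrito from where it was at the start of the episode above 0.03 m or angle between jarrito's own z axis and vertical above 0.5 rad).
It also fails if it takes over 37 s, if anything falls off the work surface, if the arm or the gripper's body presses on something with over 40 N, if the wrist force passes 120 N, or if a joint passes its speed limit or range.

## Robot

A 6-joint arm with a two-finger parallel gripper is mounted at the origin on the work surface. World frame = base frame: x ahead of the robot, y to its left, z up, the work surface at z = 0. Lengths are in mm, angles in rad, forces in N, time in s.
With the tool pointing down it reaches from about 350 to 775 mm from the base axis. Payload 7.3 kg.
Tool frame: the origin (TCP) lies midway between the tips of the shut fingers; the grasp point (between the pads) lies bot.tcp_to_grasp behind it (bot.tcp_to_grasp is the distance from the TCP to the grasp point, in mm); z points along the fingers, y is the direction in which the jaws open and shut (so a half turn about z gives the same grasp; the last joint's range is limited). The gripper opens to 92 mm and grips with 3 to 60 N. Pads are 19 mm wide; open, the fingers measure 130 mm over their backs; the gripper's body (75 mm by 190 mm) begins 47 mm behind the grasp point.
Start: joints at [1.138, 0.342, 1.524, -0, 1.275, -0.146], TCP at [148.499, 503.58, 226.741] pointing down, gripper open.
Joint ranges: [-2.53, 2.53], [-0.77, 2.02], [0.04, 2.7], [-1, 4.14], [0.28, 2.66], [-3.11, 3.11]. Speed limits (rad/s): [2.57, 2.57, 3.14, 3.14, 3.14, 3.14].

## Interface

Orientations are given as [roll, pitch, yaw] about the fixed x, y, z axes, in that order (R = Rz(yaw) Ry(pitch) Rx(roll)).
In Python, from plant import bot gives the robot as it stands.
- The arm moves only by the shell command python3 -m inch 'ROWS'. ROWS is JSON, one flat list of numbers, 7 for each row, row after row: the shift along the world's x, y, z in cm, then the turn, a rotation vector about the world's x, y, z in degrees, then the gripper command: -1 is shut, 1 is fully open, values between are in proportion. In form: [tx, ty, tz, ax, ay, az, fingers, tx, ty, tz, ax, ay, az, fingers, ...]. A call has exactly 5 rows; each row is the pose to reach, as a shift and turn from the pose measured when the call began; what a row does not reach only later rows make up. A row lasts 1/10 s, in which the tool goes at most 50 mm and 8.59 degrees, less where a joint would pass 70% of its speed; a pose out of reach is approached as far as the arm can. A call with a gripper value outside its range is refused whole. The fingers move at their own pace and stop on an object; the grip force is fixed at half the most. Time passes only in rows, so rows that repeat a pose let the fingers close, or fill a call up. It gives the time, the measured TCP pose, the force and the opening at its end, in the units of the state.
- bot.get_obs(): the state, without advancing time (a new reading comes with each control period).
- bot.capture(name): name is "side" or "top"; returns the picture (420x560x3 uint8, red, green, blue); there is no depth.
- bot.calibration(name): a dict with "fx", "fy", "cx", "cy" (pixels), "k1" (the pictures are not rectified: a ray, as slopes to the right and down, at radius r is drawn at 1 + k1 r^2 times it, then the intrinsics apply), "cam_to_world" (4x4, takes a point from camera to world coordinates). Camera axes: x right, y down, z forward; pixel columns grow to the right and rows downward; lengths in mm; the calibration is good to about 2 mm. A picture is of the moment at which its call begins. calibration takes no time and is no camera call.
- bot.close_job(): hands the job in, once; it reports no verdict.
The state is a dict: "time": time; "joint_positions": joint angles; "dq": joint speeds; "tau": joint torques, N m; "tool_pos": TCP position; "tcp_rot": TCP orientation; "contact_force": force on the tool from outside, world axes, zero at the start; "moment": the same for the moment, N m; "grip_width": finger opening in mm.
Only numpy, scipy, OpenCV 4.12 (cv2) and the standard library are available. Lean on these libraries where they do the work, as an engineer would, in place of code of your own. Each camera call takes 0.05 s, during which the arm holds its last target.

## Working session

There is one attempt and no reset: what is moved stays moved. The work goes in short steps, Python scripts to look and compute and a shell command to move; the robot and the scene stay as the last step left them, time stands still between calls to the robot, and variables do not carry over. Pictures are saved under pics/ and viewed, and the job is handed in when it is done.

```bash
ls; mkdir -p pics
python3 - <<'E'
from plant import bot
import cv2
for n in("side","top"):
    im=bot.capture(n); cv2.imwrite(f"pics/{n}0.png",im[:,:,::-1])
    c=bot.calibration(n); print(n,c)
print(bot.get_obs(),bot.tcp_to_grasp)
E
```

```text
pics
side {'fx': 532.8543853753713, 'fy': 532.8543853753713, 'cx': 274.1063043362028, 'cy': 209.0731304308028, 'k1': -0.006121711430857616, 'cam_to_world': array([[-8.60582427e-01, -3.23029394e-01,  3.93763757e-01,
         2.17538987e+02],
       [-5.08912564e-01,  5.75977602e-01, -6.39732604e-01,
         6.57205689e+02],
       [-2.01466696e-02, -7.50933960e-01, -6.60069920e-01,
         7.92013164e+02],
       [ 0.00000000e+00,  0.00000000e+00,  0.00000000e+00,
         1.00000000e+00]])}
top {'fx': 380.6984503955606, 'fy': 380.6984503955606, 'cx': 280.201276767529, 'cy': 202.52045356879583, 'k1': -0.0724953319616224, 'cam_to_world': array([[-5.53579028e-03, -9.96742718e-01,  8.04568782e-02,
         5.87205064e+02],
       [-9.99558614e-01,  3.16705357e-03, -2.95389198e-02,
         4.60165429e+00],
       [ 2.91878920e-02, -8.05848869e-02, -9.96320301e-01,
         7.33096743e+02],
       [ 0.00000000e+00,  0.00000000e+00,  0.00000000e+00,
         1.00000000e+00]])}
{'time': 0.1, 'joint_positions': array([ 1.13798719e+00,  3.42692639e-01,  1.52488950e+00, -2.85104510e-05,
        1.27540193e+00, -1.46014437e-01]), 'dq': array([-0.00161491, -0.00130012, -0.00142443,  0.00125551,  0.00123751,
        0.0001875 ]), 'tau': array([ 5.22783830e-04, -4.31995833e+01, -2.44692171e+01,  7.18765939e-02,
        5.26639796e-02, -3.40274232e-05]), 'tool_pos': array([148.3575025 , 503.23698238, 226.10507539]), 'tcp_rot': array([-3.14021208e+00, -1.75471591e-04,  2.85480615e+00]), 'contact_force': array([-0.72997251,  0.35281742,  0.45080313]), 'moment': array([0.00981478, 0.01480341, 0.01081076]), 'grip_width': 92.07769340604703} 18.8
```

View pics/side0.png

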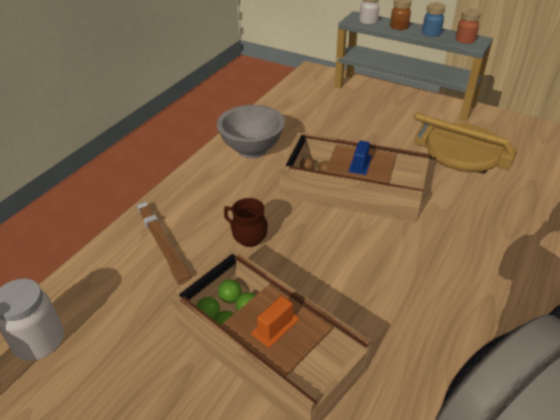

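View pics/top0.png

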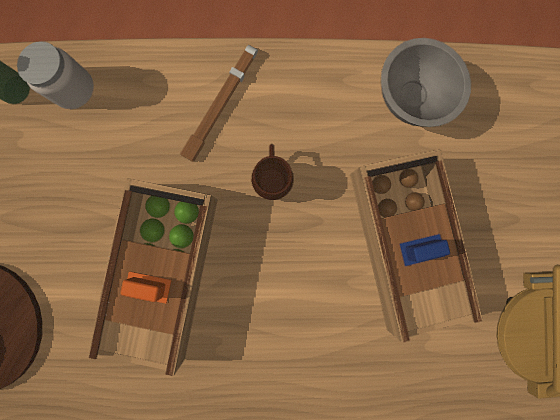

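The orange box is on the left in the top view: pull near (145,287), black felt at its far end near (165,193). The jarrito is at (272,177) and the blue box is on the right. Next I'll enlarge the view and measure.

```bash
cat > h.py <<'E'
import numpy as np,cv2
from plant import bot
def ray(n,uv):
    c=bot.calibration(n);x=(uv[0]-c['cx'])/c['fx'];y=(uv[1]-c['cy'])/c['fy']
    d=np.array([x,y]);s=d.copy()
    for _ in range(20): s=d/(1+c['k1']*(s@s))
    M=c['cam_to_world'];return M[:3,3],M[:3,:3]@np.array([s[0],s[1],1])
def onz(n,uv,z):
    o,d=ray(n,uv);return o+d*(z-o[2])/d[2]
def two(a,b):
    A=[];B=[]
    for n,uv in(("top",a),("side",b)):
        o,d=ray(n,uv);d=d/np.linalg.norm(d);P=np.eye(3)-np.outer(d,d);A.append(P);B.append(P@o)
    return np.linalg.lstsq(np.vstack(A),np.hstack(B),rcond=None)[0]
E
python3 - <<'E'
import cv2
a=cv2.imread('pics/top0.png')[170:390,80:230];cv2.imwrite('pics/t0z.png',cv2.resize(a,None,fx=2.7,fy=2.7,interpolation=2))
a=cv2.imread('pics/side0.png')[250:415,170:375];cv2.imwrite('pics/s0z.png',cv2.resize(a,None,fx=3.6,fy=3.6,interpolation=2))
E
```

```text
(no output)
```

View pics/t0z.png

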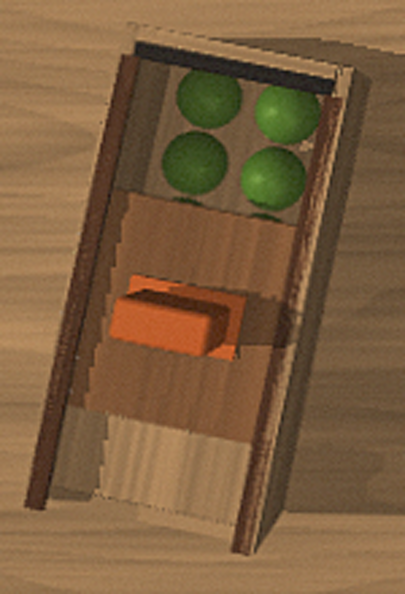

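View pics/s0z.png

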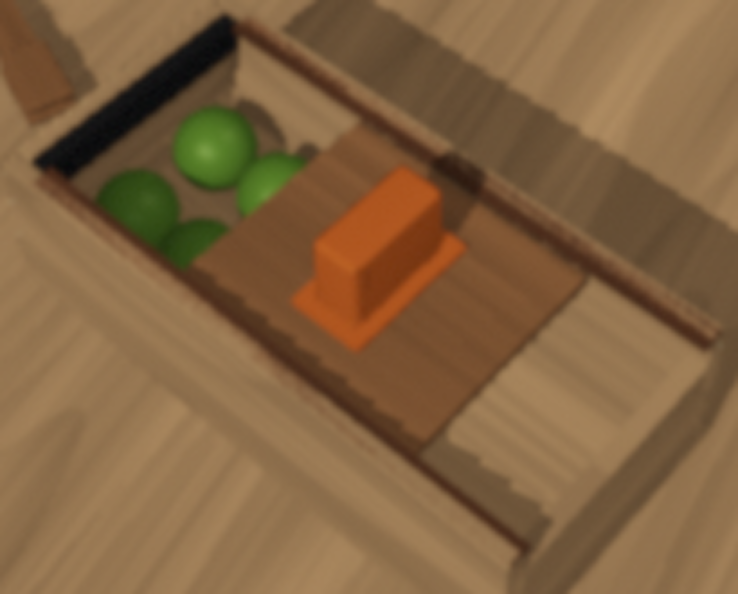

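Run:
```python
from h import *
np.set_printoptions(precision=1,suppress=True)
T=lambda x,y:(80+(x+.5)/2.7-.5,170+(y+.5)/2.7-.5)
S=lambda x,y:(170+(x+.5)/3.6-.5,250+(y+.5)/3.6-.5)
tc=[(118,297),(220,320),(212,355),(108,340)]   # +x+y,+x-y,-x-y,-x+y
sc=[(315,242),(403,167),(441,195),(358,265)]
P=[onz("top",T(*c),121) for c in tc];Q=[onz("side",S(*c),121) for c in sc]
print(np.array(P),np.mean(P,0));print(np.array(Q),np.mean(Q,0))
for a,b in zip(tc,sc): print("tri",two(T(*a),S(*b)))
an=lambda a,b:np.degrees(np.arctan2((b-a)[1],(b-a)[0]))
for a,b in [((25,507),(120,55)),((45,510),(137,57)),((233,550),(328,97)),((250,553),(343,97))]:
    p,q=onz("top",T(*a),84),onz("top",T(*b),84);print("rail",p,q,an(p,q))
for a,b in [((525,550),(42,172)),((715,335),(240,22))]:
    p,q=onz("side",S(*a),84),onz("side",S(*b),84);print("srail",p,q,an(p,q))
print("lid lead top",onz("top",T(130,190),76),onz("top",T(297,226),76))
print("lid lead side",onz("side",S(190,268),76),onz("side",S(362,122),76))
print("lid trail side",onz("side",S(425,445),76),onz("side",S(585,280),76))
for z in(76,84): print("felt inner",z,onz("top",T(137,60),z),onz("top",T(335,94),z), onz("top",T(137,42),z),onz("top",T(335,76),z))
```

```text
[[514.1 237.1 121. ]
 [500.7 176.3 121. ]
 [480.3 180.9 121. ]
 [488.9 242.8 121. ]] [496.  209.3 121. ]
[[511.8 237.9 121. ]
 [499.5 183.4 121. ]
 [477.1 188.7 121. ]
 [489.5 239.1 121. ]] [494.5 212.3 121. ]
tri [513.2 237.3 119.5]
tri [500.9 178.6 115. ]
tri [479.5 183.3 113.5]
tri [488.8 241.3 124. ]
rail [378.6 309.3  84. ] [661.9 253.3  84. ] -11.185335991562786
rail [377.  296.5  84. ] [660.6 242.3  84. ] -10.819145843549073
rail [353.5 178.1  84. ] [634.8 120.2  84. ] -11.627948138422719
rail [351.7 167.5  84. ] [634.7 110.7  84. ] -11.342047819051958
srail [376.4 301.   84. ] [661.8 244.3  84. ] -11.232173828168825
srail [351.  170.9  84. ] [634.4 116.6  84. ] -10.86105834374782
lid lead top [576.3 247.7  76. ] [553.4 140.6  76. ]
lid lead side [573.3 250.4  76. ] [549.8 137.2  76. ]
lid trail side [436.  275.8  76. ] [414.6 167.4  76. ]
felt inner 76 [659.6 245.2  76. ] [637.3 117.2  76. ] [671.2 245.5  76. ] [648.8 117.3  76. ]
felt inner 84 [658.7 242.3  84. ] [636.6 115.8  84. ] [670.2 242.6  84. ] [648.1 115.9  84. ]
```

Both views agree: pull at about (495, 210.5), track yaw about -11.2°, and about 86 mm to the felt. I'll grip the block along the track. The first move goes above it and turns the tool by -84.8°.

```bash
python3 -m inch '[3.4,-2.9,0,0,0,-8.4,1, 6.8,-5.8,0,0,0,-16.8,1, 10.2,-8.7,0,0,0,-25.2,1, 13.6,-11.6,0,0,0,-33.6,1, 17,-14.5,0,0,0,-42,1]'
```

```text
time: 0.6
tool_pos: [319.2, 356.8, 225.9]
tcp_rot: [-3.14, -0.0, 2.116]
contact_force: [0.2, 0.3, 0.1]
grip_width: 91.7
```

```bash
python3 -m inch '[3.5,-2.9,0,0,0,-8.5,1, 7,-5.8,0,0,0,-17,1, 10.6,-8.8,0,0,0,-25.5,1, 14.1,-11.7,0,0,0,-34,1, 17.6,-14.6,0,0,0,-42.4,1]'
python3 - <<'E'
from plant import bot
print(bot.get_obs())
import cv2
for n in("side","top"):
    im=bot.capture(n); cv2.imwrite(f"pics/{n}1.png",im[:,:,::-1])
E
```

```text
time: 1.1
tool_pos: [496.3, 209.3, 225.6]
tcp_rot: [-3.139, 0.0, 1.37]
contact_force: [0.7, 0.7, -0.2]
grip_width: 91.8
{'time': 1.1, 'joint_positions': array([2.56081881e-01, 3.69056422e-01, 1.48671580e+00, 1.10550412e-03,
       1.28809227e+00, 4.56942866e-01]), 'dq': array([-0.71917011,  0.3601412 , -0.5424044 ,  0.00342063,  0.17436475,
        0.73655195]), 'tau': array([  2.22221911, -47.19531655, -22.32775748,  -0.11389015,
        -0.06615352,  -1.02183435]), 'tool_pos': array([496.27763923, 209.26508549, 225.59344278]), 'tcp_rot': array([-3.13908566e+00,  5.03514592e-05,  1.36962582e+00]), 'contact_force': array([ 0.68665014,  0.66155105, -0.23316469]), 'moment': array([-0.03915226,  0.08175298, -0.01947035]), 'grip_width': 91.83389376449205}
```

View pics/side1.png

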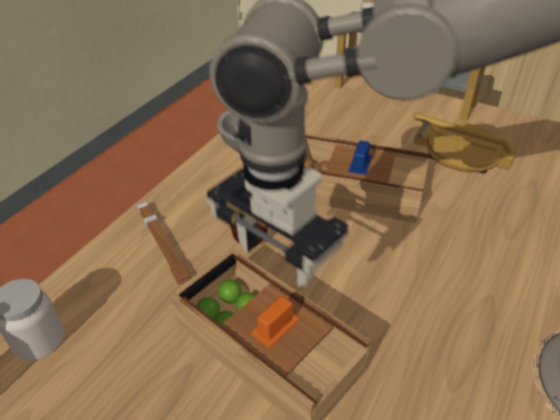

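The jaws line up with the track, straddling the pull near (275,320). Descending.

```bash
python3 -m inch '[-0.1,0.1,-2.5,0,0,0,1, -0.1,0.1,-5.5,0,0,0,1, -0.1,0.1,-8.5,0,0,0,1, -0.1,0.1,-11.5,0,0,0,1, -0.1,0.1,-13.5,0,0,0,1]'
python3 - <<'E'
from plant import bot
print(bot.get_obs()['tool_pos'],bot.get_obs()['tcp_rot'])
import cv2
for n in("side","top"):
    im=bot.capture(n); cv2.imwrite(f"pics/{n}2.png",im[:,:,::-1])
E
```

```text
time: 1.7
tool_pos: [495.9, 208.3, 87.8]
tcp_rot: [-3.138, 0.002, 1.369]
contact_force: [-0.3, -0.2, -0.3]
grip_width: 92.1
[495.88726184 208.33820854  87.79532253] [-3.13756047e+00  2.37930159e-03  1.36884748e+00]
```

View pics/side2.png

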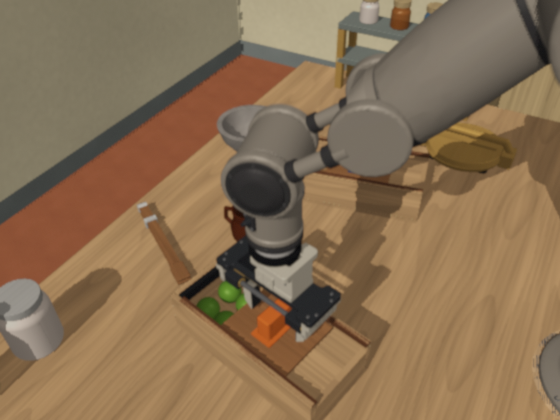

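The fingers stand either side of the pull at (270,322) with clearance. Closing.

```bash
python3 -m inch '[0,0.1,0,0,0,0,-1,0,0.1,0,0,0,0,-1,0,0.1,0,0,0,0,-1,0,0.1,0,0,0,0,-1,0,0.1,0,0,0,0,-1]'; python3 -m inch '[0,0,0,0,0,0,-1,0,0,0,0,0,0,-1,0,0,0,0,0,0,-1,0,0,0,0,0,0,-1,0,0,0,0,0,0,-1]'
```

```text
time: 2.3
tool_pos: [495.3, 209.1, 87.8]
tcp_rot: [-3.136, 0.003, 1.369]
contact_force: [-0.5, -0.4, 0.2]
grip_width: 56.4
time: 2.8
tool_pos: [495.5, 209.1, 87.8]
tcp_rot: [-3.136, 0.003, 1.369]
contact_force: [0.2, 0.1, -0.3]
grip_width: 25.7
```

The grip reads 25.7 mm, which matches the block. Sliding 70 mm first.

```bash
python3 -m inch '[1.4,-0.28,0,0,0,0,-1, 2.8,-0.56,0,0,0,0,-1, 4.2,-0.83,0,0,0,0,-1, 5.6,-1.11,0,0,0,0,-1, 6.9,-1.37,0,0,0,0,-1]'; python3 -m inch '[0,0,0,0,0,0,-1,0,0,0,0,0,0,-1,0,0,0,0,0,0,-1,0,0,0,0,0,0,-1,0,0,0,0,0,0,-1]'
```

```text
time: 3.3
tool_pos: [564.9, 195.1, 87.9]
tcp_rot: [-3.136, 0.004, 1.369]
contact_force: [-1.4, -0.0, 1.9]
grip_width: 25.9
time: 3.8
tool_pos: [564.4, 195.1, 87.8]
tcp_rot: [-3.135, 0.004, 1.369]
contact_force: [-0.1, -1.6, -0.2]
grip_width: 25.7
```

```bash
python3 -m inch '[0.2,-0.04,0,0,0,0,-1, 0.4,-0.08,0,0,0,0,-1, 0.6,-0.12,0,0,0,0,-1, 0.8,-0.16,0,0,0,0,-1, 0.8,-0.16,0,0,0,0,-1]'
```

```text
time: 4.3
tool_pos: [572.9, 193.5, 87.9]
tcp_rot: [-3.136, 0.004, 1.369]
contact_force: [0.4, 0.2, 0.6]
grip_width: 25.7
```

```bash
python3 -m inch '[0.2,-0.04,0,0,0,0,-1, 0.4,-0.08,0,0,0,0,-1, 0.4,-0.08,0,0,0,0,-1, 0.4,-0.08,0,0,0,0,-1, 0.4,-0.08,0,0,0,0,-1]'
```

```text
time: 4.8
tool_pos: [577.0, 192.6, 87.9]
tcp_rot: [-3.136, 0.004, 1.369]
contact_force: [0.8, -0.2, 0.0]
grip_width: 26.0
```

```bash
python3 -m inch '[0.2,-0.04,0,0,0,0,-1, 0.3,-0.06,0,0,0,0,-1, 0.3,-0.06,0,0,0,0,-1, 0.3,-0.06,0,0,0,0,-1, 0.3,-0.06,0,0,0,0,-1]'
```

```text
time: 5.3
tool_pos: [580.1, 192.0, 87.9]
tcp_rot: [-3.136, 0.004, 1.369]
contact_force: [-0.8, -0.6, 1.1]
grip_width: 25.7
```

```bash
python3 -m inch '[0.1,-0.02,0,0,0,0,-1, 0.2,-0.04,0,0,0,0,-1, 0.2,-0.04,0,0,0,0,-1, 0.2,-0.04,0,0,0,0,-1, 0.2,-0.04,0,0,0,0,-1]'
```

```text
time: 5.8
tool_pos: [581.9, 191.6, 87.8]
tcp_rot: [-3.136, 0.004, 1.369]
contact_force: [-1.9, -0.8, 2.1]
grip_width: 25.8
```

Run:
```python
from h import *
a=bot.capture("side");cv2.imwrite('pics/s3z.png',cv2.resize(a[250:415,170:375,::-1],None,fx=3.6,fy=3.6,interpolation=2))
a=bot.capture("top");cv2.imwrite('pics/t3z.png',cv2.resize(a[170:390,80:230,::-1],None,fx=2.7,fy=2.7,interpolation=2))
```

```text
(no output)
```

View pics/s3z.png

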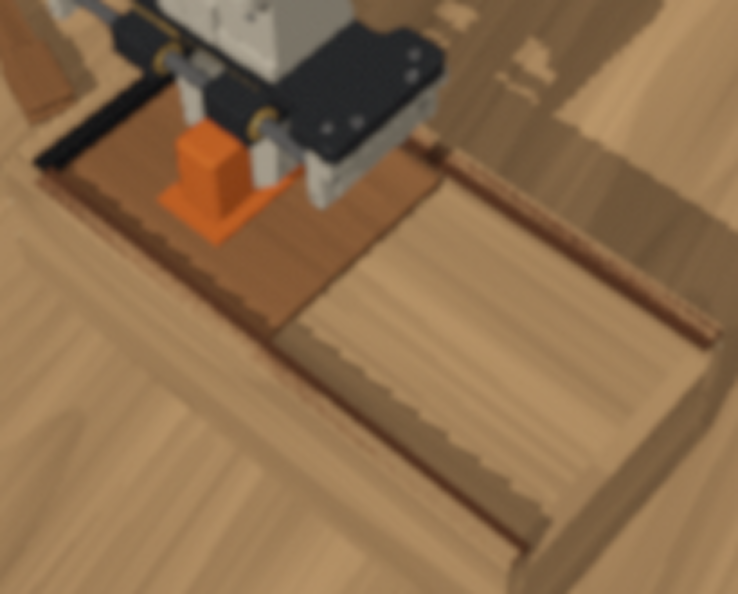

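View pics/t3z.png

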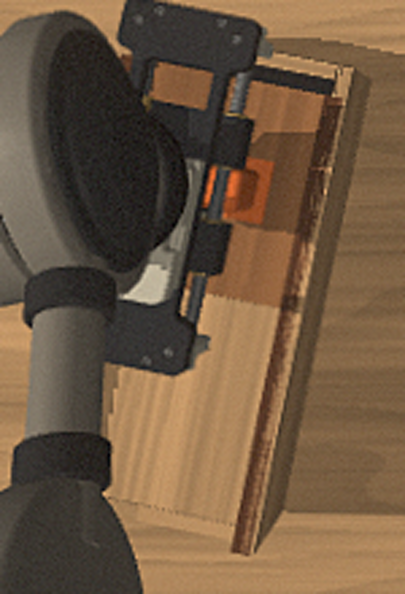

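The lid's leading edge has closed up to the felt (dark strip at (60,150) in the side zoom). The force is just starting to rise, so I'll keep going in small steps.

```bash
python3 -m inch '[0.1,-0.02,0,0,0,0,-1, 0.2,-0.04,0,0,0,0,-1, 0.2,-0.04,0,0,0,0,-1, 0.2,-0.04,0,0,0,0,-1, 0.2,-0.04,0,0,0,0,-1]'
```

```text
time: 6.4
tool_pos: [583.9, 191.2, 87.8]
tcp_rot: [-3.136, 0.004, 1.369]
contact_force: [-3.1, -0.5, 2.4]
grip_width: 25.8
```

```bash
python3 -m inch '[0.1,-0.02,0,0,0,0,-1, 0.2,-0.04,0,0,0,0,-1, 0.2,-0.04,0,0,0,0,-1, 0.2,-0.04,0,0,0,0,-1, 0.2,-0.04,0,0,0,0,-1]'
```

```text
time: 6.9
tool_pos: [585.8, 190.8, 87.8]
tcp_rot: [-3.136, 0.004, 1.369]
contact_force: [-4.1, -0.5, 3.6]
grip_width: 26.1
```

```bash
python3 -m inch '[0.1,-0.02,0,0,0,0,-1, 0.2,-0.04,0,0,0,0,-1, 0.2,-0.04,0,0,0,0,-1, 0.2,-0.04,0,0,0,0,-1, 0.2,-0.04,0,0,0,0,-1]'
```

```text
time: 7.4
tool_pos: [587.7, 190.4, 87.8]
tcp_rot: [-3.135, 0.004, 1.369]
contact_force: [-5.7, 1.2, 3.1]
grip_width: 26.0
```

```bash
python3 -m inch '[0.1,-0.02,0,0,0,0,-1, 0.2,-0.04,0,0,0,0,-1, 0.2,-0.04,0,0,0,0,-1, 0.2,-0.04,0,0,0,0,-1, 0.2,-0.04,0,0,0,0,-1]'
```

```text
time: 7.9
tool_pos: [588.1, 190.3, 87.8]
tcp_rot: [-3.132, 0.005, 1.369]
contact_force: [-10.9, 1.1, 7.0]
grip_width: 25.8
```

The force jumped to about 11 N with no further travel. That is the dead stop at x≈588, so the lid first touches at x≈580. I'll back off 38 mm along the track.

```bash
python3 -m inch '[-1,0.2,0,0,0,0,-1, -2,0.4,0,0,0,0,-1, -3,0.6,0,0,0,0,-1, -3.7,0.73,0,0,0,0,-1, -3.7,0.73,0,0,0,0,-1]'; python3 -m inch '[0,0,0,0,0,0,-1,0,0,0,0,0,0,-1,0,0,0,0,0,0,-1,0,0,0,0,0,0,-1,0,0,0,0,0,0,-1]'
```

```text
time: 8.4
tool_pos: [550.2, 198.0, 87.9]
tcp_rot: [-3.132, 0.005, 1.37]
contact_force: [-1.4, 0.4, -1.0]
grip_width: 25.7
time: 8.9
tool_pos: [550.4, 198.0, 87.9]
tcp_rot: [-3.132, 0.005, 1.37]
contact_force: [0.3, -0.5, -0.2]
grip_width: 26.1
```

```bash
python3 -m inch '[0,0,0,0,0,0,1,0,0,0,0,0,0,1,0,0,0,0,0,0,1,0,0,0,0,0,0,1,0,0,0,0,0,0,1]'; python3 -m inch '[0,0,0,0,0,0,1,0,0,0,0,0,0,1,0,0,0,0,0,0,1,0,0,0,0,0,0,1,0,0,0,0,0,0,1]'
```

```text
time: 9.4
tool_pos: [550.3, 198.0, 87.8]
tcp_rot: [-3.132, 0.005, 1.37]
contact_force: [-0.2, -0.2, 0.4]
grip_width: 61.0
time: 9.9
tool_pos: [550.3, 198.0, 87.8]
tcp_rot: [-3.132, 0.005, 1.37]
contact_force: [0.1, 1.0, -0.1]
grip_width: 91.5
```

```bash
python3 -m inch '[0,0,2,0,0,0,1,0,0,5,0,0,0,1,0,0,9,0,0,0,1,0,0,13,0,0,0,1,0,0,17,0,0,0,1]'; python3 -m inch '[-2.2,3,0,0,0,0,1,-4.4,6,0,0,0,0,1,-6.6,9,0,0,0,0,1,-8.8,12,0,0,0,0,1,-11,15,0,0,0,0,1]'; python3 -m inch '[-3,3,0,0,0,0,1,-6,6,0,0,0,0,1,-9,9,0,0,0,0,1,-9,9,0,0,0,0,1,-9,9,0,0,0,0,1]'
python3 - <<'E'
from h import *
for n in("side","top"): cv2.imwrite(f"pics/{n}4.png",bot.capture(n)[:,:,::-1])
E
```

```text
time: 10.4
tool_pos: [550.0, 197.9, 259.5]
tcp_rot: [-3.132, 0.005, 1.37]
contact_force: [1.3, 0.2, 0.2]
grip_width: 91.6
time: 10.9
tool_pos: [439.0, 348.9, 259.6]
tcp_rot: [-3.132, 0.005, 1.37]
contact_force: [0.3, 0.2, -0.2]
grip_width: 91.8
time: 11.4
tool_pos: [348.4, 439.3, 259.6]
tcp_rot: [-3.132, 0.005, 1.372]
contact_force: [0.8, -0.0, -0.3]
grip_width: 91.9
```

View pics/side4.png

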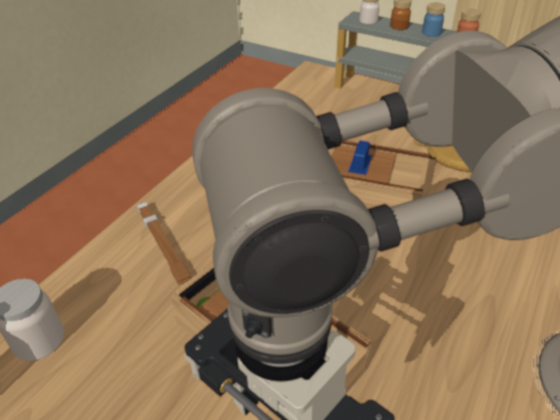

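View pics/top4.png

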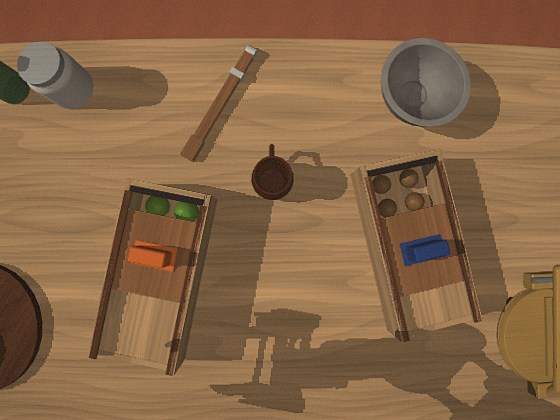

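The top view shows the blue pull (425,250) and the jarrito (272,177) unmoved, and the orange pull now at about (151,255). I'll check that numerically.

Run:
```python
from h import *
def cen(f,lo,hi,x0,x1):
    h=cv2.cvtColor(cv2.imread(f),cv2.COLOR_BGR2HSV);m=cv2.inRange(h,lo,hi);m[:,:x0]=0;m[:,x1:]=0
    M=cv2.moments(m,True);return M['m10']/M['m00'],M['m01']/M['m00']
for nm,lo,hi,x0,x1,z in(("orange",(5,190,120),(14,255,255),100,200,110),("blue",(105,120,40),(130,255,255),380,470,110)):
    a,b=[onz("top",cen(f"pics/top{i}.png",lo,hi,x0,x1),z) for i in(0,4)];print(nm,a,b,(b-a)@[.981,-.195,0],np.linalg.norm(b-a))
a,b=cv2.imread("pics/top0.png"),cv2.imread("pics/top4.png");print(cv2.absdiff(a,b)[140:205,245:300].mean())
```

```text
orange [498.77430015 209.81406091 110.        ] [551.09304315 199.1988658  110.        ] 53.39464993535264 53.38476596328015
blue [ 557.91236749 -253.8180895   110.        ] [ 557.72314071 -253.61643376  110.        ] -0.22495433615143753 0.27653536723421046
3.6934265734265734
```

Run:
```python
from plant import bot
bot.close_job()
```

```text
the job is handed in; nothing more can be done
```

I slid the orange-pull lid shut into the felt, backed it off about 30 mm and let go of it there. The job is handed in; it took about 11.5 s of the 37 s allowed.

- **Tight:** I pressed the lid until it stopped moving, with the push force jumping from about 6 N to 11 N. That is the dead stop about 8 mm into the felt, and the lid was more than 2 mm in for over a second.
- **Backed off:** I pulled it back about 38 mm from the dead stop, which leaves it about 30 mm from first touch. The top camera and the tool readings differ by about 2.5 mm on the net travel (53.4 mm against 55.9 mm). Either figure puts the lid well inside 15–45 mm.
- **Left alone:** In the top view the blue pull shifted only 0.3 mm, which is measurement noise. The jarrito stands where it was; I checked it by eye and by comparing pictures, without measuring its position.
- **Let go:** The gripper is open and the arm is clear of everything. The arm blocked most of the last side view, so the final check rests on the top view alone.

The force did not show a clear step at first touch, so I worked out the touch point from the dead stop. It agrees with the first camera estimate of about 86 mm of travel to within about 2 mm.

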